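Clamp a wooden box in the carver's capstan vice

TASK

Set the long wooden box flat on the bed of the green vice, lengthways between the two jaws, and let go of it. Then close the vice by pushing the spokes of its capstan round, one after another, clockwise seen from above, until the box is held firmly: the capstan runs freely at first, and when a spoke pushed 80 mm from the hub's centre needs about 14 N to keep turning instead of 9 N, it is right. Do not crush the box by pushing on to 21 N, and do not disturb the other things on the bench.

Things in the scene. Friction and masses are not known exactly. Their poses are not given: they have to be found in the camera images.
- box: The workpiece: long lidded box of dark wood with light inlay, 90 mm long (its y axis), 50 mm wide (x), 50 mm high, 130 to 250 g. Origin at the centre of its underside. It stands upright on the bench. The other wooden box, square and taller, is not to be used.
- vice: Green vice fixed to the bench, turned by up to 0.22 rad. Origin under the bed at bench level; the jaws close along its y axis, its -x side faces the robot. Bed 100 mm wide, flat top 30 mm above the bench. The capstan stands at the -y end on a gear housing 90 by 110 mm, 90 mm high. The far jaw (+y) is a sprung back stop, set anew by some mm for each job and not measured.
- seat (a point): Point on the bed's top, 30 mm above the bench; axes as the vice. Set the centre of the box's underside here, long side along the vice's y: it then has at least 5 mm free towards either jaw.
- guard (a point): Middle of the near rim of the steel wire guard; axes as the vice. The guard lies over the far half of the capstan, from here 105 mm to +x and 130 mm to either side in y, its top 4 mm above this point and its bottom 170 mm above the bench. Fingers cannot pass it: spokes are pushed on the near side only, one after another.
- jaw: Moving jaw, 70 mm wide and 54 mm high above the bed (the back stop: 56 mm). Origin at the foot of its clamping face, which looks to the vice's +y. It moves 8 mm in +y per radian of the capstan, and pushes the box along the bed to the back stop, whose spring then loads the box: up to 160 N per radian. Wanted is a squeeze of about 55 N (35 to 95 N); 125 N crushes the box.
- hub (a point): Centre of the capstan on its upright axis, at the height of the spokes' centre lines, 135 mm above the bench; axes as the vice. Under the spokes, outside the housing's bearing collar (26 mm radius), there is free space down to 95 mm above the bench.
- capstan (a joint): Turn of the capstan, rad; grows clockwise seen from above, closing the jaw; 0 open, 8 the end. Hub 24 mm radius; four spokes 14 mm thick, 90 degrees apart, with 23 mm balls at the ends, 117 mm from the axis. A spoke points at (vice's yaw - this value + n x 90 degrees), counter-clockwise from world x. It stays where it is left.
- spoke (a point): Centre of the ball at the end of one of the four spokes, 106 mm from the capstan's axis. Force to turn the capstan slowly, pushing square on a spoke 80 mm from the axis: 8.8 N running free, plus 0.1 N per newton of squeeze. 14 N is right, 12.3 N the least, 18 N the most, 21 N crushes the box; over 35 N bends a spoke. While the pusher stands still the reading is up to 3 N lower (about 6 N with no squeeze): allow for it.
- square_box: Another lidded box, 58 by 58 mm, 60 mm high; leave it.
- mallet: Wooden mallet 260 mm long lying beyond the vice; leave it.
- chisel: Chisel 200 mm long lying near the robot; leave it.
- bowl: Turned bowl, 130 mm across, 50 mm high; leave it.
- wax_jar: Jar, 60 mm across, 70 mm high; leave it.
- coasters: Thick wooden disc, 90 mm across, 30 mm high; leave it.
- offcut: Offcut block 50 by 90 by 30 mm; leave it.
There are look-alikes about, which are no part of the job. Leave any blue or purple look-alike of the box alone.

How it is judged:
On the way, in this order (a step that is already met when the one before it is completed fails the run):
1. the box stands on the vice's bed between the jaws, let go, not yet clamped (x of box in the frame of seat between -0.02 and 0.02 m and z of box in the frame of seat between -0.004 and 0.006 m and y of box in the frame of seat between -0.03 and 0.03 m and angle between box's own z axis and vertical below 0.08 rad and angle between the y axis of box and the y axis of vice, either way round below 0.12 rad and contact force between the fingers and box below 0.5 N and linear speed of box below 0.02 m/s and contact force between jaw and box below 10 N), for 0.2 s.
2. the box is clamped with at least 35 N by turning the capstan (x of box in the frame of seat between -0.02 and 0.02 m and z of box in the frame of seat between -0.004 and 0.006 m and y of box in the frame of seat between -0.03 and 0.03 m and angle between box's own z axis and vertical below 0.08 rad and angle between the y axis of box and the y axis of vice, either way round below 0.12 rad and contact force between jaw and box above 35 N and value of joint capstan above 1.6 rad), for 0.2 s.
At the end, for the whole second after the job is handed in: The long box stands upright on the vice's bed (within 20 mm of the seat across the bed, 30 mm along it, lengthways within 0.12 rad), squeezed between the jaws with 35 to 95 N (55 N wanted), all at rest and the capstan let go (x of box in the frame of seat between -0.02 and 0.02 m and z of box in the frame of seat between -0.004 and 0.006 m and y of box in the frame of seat between -0.03 and 0.03 m and angle between box's own z axis and vertical below 0.08 rad and angle between the y axis of box and the y axis of vice, either way round below 0.12 rad and contact force between jaw and box between 35 and 95 N and velocity of joint capstan between -0.05 and 0.05 rad/s and linear speed of box below 0.01 m/s); the robot touches nothing.
It fails at once if the box is crushed: squeezed with more than 125 N (contact force between jaw and box above 125 N).
It fails at once if a spoke is pushed with more than 35 N (contact force between capstan and anything else above 35 N).
It fails at once if another thing on the bench is moved by more than 30 mm (distance of any of square_box, mallet, chisel, bowl, wax_jar, coasters, offcut from where it was at the start of the episode above 0.03 m).
It also fails if it takes over 72 s, if anything falls off the work surface, if the arm or the gripper's body presses on something with over 40 N, if the wrist force passes 120 N, or if a joint passes its speed limit or range.

ROBOT

A 6-joint arm with a two-finger parallel gripper is mounted at the origin on the work surface. World frame = base frame: x ahead of the robot, y to its left, z up, the work surface at z = 0. Lengths are in m, angles in rad, forces in N, time in s.
With the tool pointing down it reaches from about 0.3 to 0.875 m from the base axis. Payload 4.2 kg.
Tool frame: the origin (TCP) lies midway between the tips of the shut fingers; the grasp point (between the pads) lies 19 mm behind it (manip.hold_point_z is the distance from the TCP to the grasp point, in m); z points along the fingers, y is the line along which they close (so a half turn about z gives the same grasp; the last joint's range is limited). The gripper opens to 85 mm and grips with 20 to 120 N. Pads are 22 mm wide; open, the fingers measure 114 mm over their backs; the gripper's body (76 mm by 85 mm) begins 54 mm behind the grasp point. The pads swing forward as they close: fully open they stand 13 mm farther back than shut.
Start: joints at [-1.306, 0.32, 1.565, -0, 1.257, -0.02], TCP at [0.162, -0.552, 0.231] pointing down, gripper open.
Joint ranges: [-3.11, 3.11], [-0.84, 2.01], [0.21, 2.61], [-1.34, 4.49], [0.05, 2.63], [-2.56, 2.56]. Speed limits (rad/s): [2.57, 2.57, 3.14, 3.14, 3.14, 3.14].

INTERFACE

Orientations are given as a unit quaternion [x, y, z, w].
In Python, from plant import manip gives the robot as it stands. The module is installed in compiled form; this text tells all that it offers.
- The arm moves only by the shell command python3 -m creep 'ROWS' [FORCE]. ROWS is a JSON object of lists of equal length, an entry for each row: "twist": the turn, a rotation vector about the tool's x, y, z normalised to -1 to 1, where 1 is 60 degrees, a list of three; "slide": the shift along the tool's x, y, z normalised to -1 to 1, where 1 is 40 mm, a list of three; "gripper": the opening, from 0 (shut) to 1 (fully open). A call has 1 to 20 rows; each row shifts and turns the commanded pose from where the row before left it, along the tool's axes as they then stand; what a row does not reach is not made up. A row lasts 1/8 s, in which the tool goes at most 62.5 mm and 10.7 degrees, less where a joint would pass 70% of its speed; a pose out of reach is approached as far as the arm can. A call with a number of a shift or a turn outside -1 to 1 is refused whole. A call with a gripper value outside its range is refused whole. The fingers move at their own pace and stop on an object; FORCE is the grip in N (left out, the last holds). Time passes only in rows, so rows that do not move let the fingers close. It gives the time, the measured TCP pose, the force, the opening and the grip force at its end, in the units of the state.
- manip.sense(): the state, without advancing time (a new reading comes with each control period).
- manip.get_image(name): name is "side" or "top"; returns a dict with "image" (384x512x3 uint8, red, green, blue), "range_z" (384x512 float32, m along the optical axis (not along the pixel's ray), 0 where there is no reading), "fov_y" (degrees; the focal length in pixels is half the picture's height over the tangent of half this angle, whatever the lens; pixels are square), "cx", "cy" (the principal point, pixels), "extrinsics" (4x4, takes a point from camera to world coordinates). Camera axes: x right, y up, looking along -z (the intrinsics and any distortion apply to the point x, -y, -z); pixel columns grow to the right and rows downward; lengths in m; the calibration is good to about 2 mm. A picture is of the moment at which its call begins.
- manip.job_done(): hands the job in; it is judged then, once.
The state is a dict: "clock": time; "q": joint angles; "dq": joint speeds; "tau": joint torques, N m; "position": TCP position; "tcp_rot": TCP orientation; "ft_force": force on the tool from outside, world axes, zero at the start; "moment": the same for the moment, N m; "gripper_width": opening from 0.0 (shut) to 1.0 (fully open); "grasp_force": force on a finger pad.
Only numpy, scipy, OpenCV 4.12 (cv2) and the standard library are available. Lean on these libraries where they do the work, as an engineer would, in place of code of your own. Each camera call takes 0.05 s, during which the arm holds its last target. There are 200 camera calls.

## Working session

There is one attempt and no reset: what is moved stays moved. The work goes in short steps, Python scripts to look and compute and a shell command to move; the robot and the scene stay as the last step left them, time stands still between calls to the robot, and variables do not carry over. Pictures are saved under pics/ and viewed, at most 10 in all, crops included, and the job is handed in when it is done.

```bash
mkdir -p pics; cat > h.py <<'E'
import numpy as np, cv2
from plant import manip
def cap(n):
    d=manip.get_image(n); im=np.array(d["image"]); z=np.array(d["range_z"]); T=np.array(d["extrinsics"])
    f=im.shape[0]/2/np.tan(np.radians(d["fov_y"])/2)
    v,u=np.mgrid[:im.shape[0],:im.shape[1]]
    P=np.stack([(u-d["cx"])/f*z,-(v-d["cy"])/f*z,-z],-1)@T[:3,:3].T+T[:3,3]
    P[z==0]=np.nan
    return im,P,dict(f=f,cx=d["cx"],cy=d["cy"],T=T,keys=[k for k in d])
E
python3 - <<'E'
from h import *
for n in("top","side"):
    im,P,c=cap(n); np.savez(n+"0.npz",im=im,P=P)
    cv2.imwrite(f"pics/{n}0.png",cv2.resize(im[:,:,::-1],(800,600),interpolation=cv2.INTER_CUBIC))
    print(n,c)
s=manip.sense();print({k:np.round(v,3) for k,v in s.items()})
E
```

```text
top {'f': np.float64(383.09243548285855), 'cx': 252.61408792194425, 'cy': 188.97043050684405, 'T': array([[ 2.42672253e-02,  9.84856741e-01, -1.71663338e-01,
         3.35562815e-01],
       [-9.99705481e-01,  2.39461330e-02, -3.94124699e-03,
        -3.96940148e-03],
       [ 2.29109472e-04,  1.71708424e-01,  9.85147788e-01,
         1.23466993e+00],
       [ 0.00000000e+00,  0.00000000e+00,  0.00000000e+00,
         1.00000000e+00]]), 'keys': ['image', 'range_z', 'fov_y', 'cx', 'cy', 'extrinsics']}
side {'f': np.float64(370.8077857224583), 'cx': 256.4049972204405, 'cy': 197.38895388163579, 'T': array([[ 0.99769314,  0.02941176, -0.06118294,  0.44339175],
       [-0.06727554,  0.5488951 , -0.83317956, -1.14423753],
       [ 0.00907774,  0.83537364,  0.54960756,  0.88832224],
       [ 0.        ,  0.        ,  0.        ,  1.        ]]), 'keys': ['image', 'range_z', 'fov_y', 'cx', 'cy', 'extrinsics']}
{'clock': np.float64(0.1), 'q': array([-1.306,  0.32 ,  1.566,  0.   ,  1.257, -0.02 ]), 'dq': array([ 0.001, -0.002, -0.004, -0.   ,  0.002, -0.   ]), 'tau': array([ 1.0000e-03, -4.1641e+01, -2.3470e+01, -0.0000e+00,  5.0000e-03,
        0.0000e+00]), 'position': array([ 0.161, -0.551,  0.231]), 'tcp_rot': array([ 0.99 ,  0.142, -0.   , -0.001]), 'ft_force': array([-0.024,  0.364,  0.909]), 'moment': array([ 0.059, -0.009,  0.021]), 'grasp_force': np.float64(0.0), 'gripper_width': np.float64(1.004)}
```

View pics/top0.png

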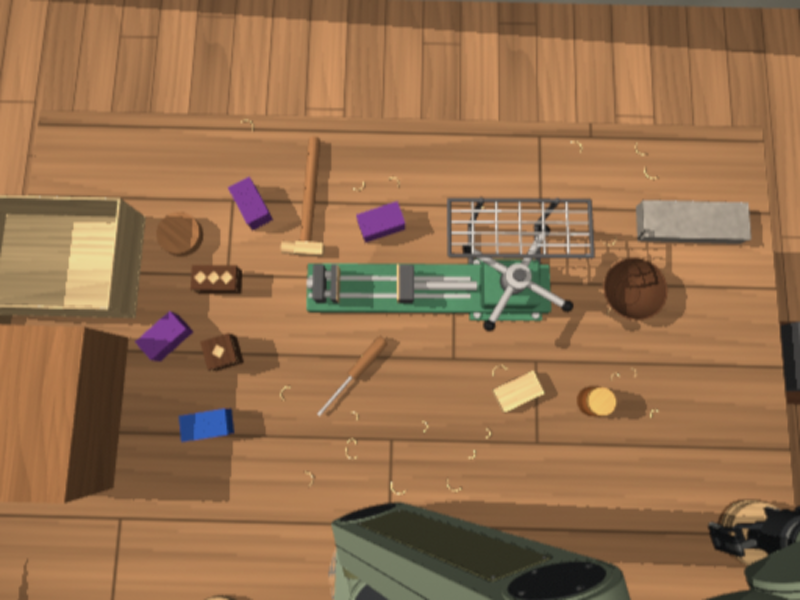

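View pics/side0.png

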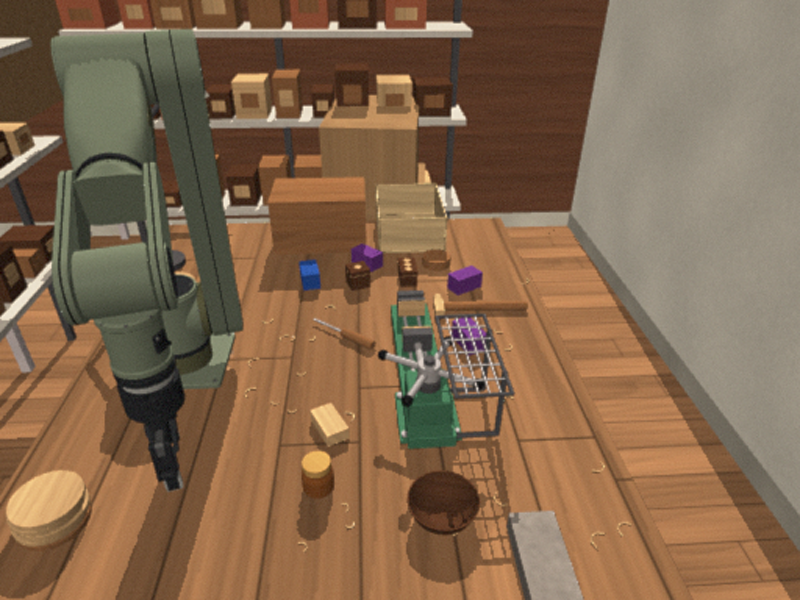

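Top view (800x600): the long dark box with three light diamonds is at (216,279). The things that could be mistaken for it are the square box (221,351), the purple ones (249,203), (382,221) and (164,336), and the blue one (206,424). I choose (216,279). The vice has its moving jaw at (404,283), back stop at (320,283) and hub at (517,275), with the free spoke balls at (489,325) and (568,306).

```bash
python3 - <<'E'
from h import *
d=np.load("top0.npz");im=d["im"];P=d["P"];s=1.5625
def reg(x0,x1,y0,y1):
    m=np.zeros(im.shape[:2],bool);m[int(y0/s):int(y1/s),int(x0/s):int(x1/s)]=1;return m
X,Y,Z=P[...,0],P[...,1],P[...,2]
def rect(m,name):
    p=P[m&np.isfinite(Z)]
    r=cv2.minAreaRect((p[:,:2]*1000).astype(np.float32))
    print(name,len(p),np.round(r[0],1),np.round(r[1],1),round(r[2],1),"zmed",np.round(np.median(p[:,2]),4))
rect(reg(185,250,255,300)&(Z>.043)&(Z<.06),"box top")
rect(reg(190,250,325,375)&(Z>.052)&(Z<.07),"sq top")
rect(reg(300,480,255,320)&(Z>.022)&(Z<.036),"bed")
rect(reg(305,327,255,320)&(Z>.076),"backstop")
rect(reg(327,345,255,320)&(Z>.045),"strip")
rect(reg(385,425,255,320)&(Z>.076),"jaw")
rect(reg(465,560,255,330)&(Z>.082)&(Z<.096),"housing")
rect(reg(495,540,250,300)&(Z>.143),"hub>143")
rect(reg(440,600,190,265)&(Z>.16)&(Z<.19),"guard")
g=P[reg(440,600,190,265)&(Z>.16)&(Z<.19)];print("guard z",np.round(np.nanpercentile(g[:,2],[5,50,95]),4),"x",np.nanpercentile(g[:,0],[1,99]))
for n,b in (("ballA",(480,498,316,333)),("ballB",(558,577,298,314))):
    m=reg(*b)&(Z>.125);p=P[m];print(n,p.mean(0),p[:,2].max(),len(p))
# vice column profile along middle line
r=int(283/s)
for c in range(int(300/s),int(430/s),2): print(c,np.round(P[r,c],3),im[r,c],end=' | ')
cv2.imwrite("pics/crop1.png",np.hstack([cv2.resize(im[150:250,110:180,::-1],(399,570),interpolation=cv2.INTER_CUBIC),cv2.resize(im[150:220,195:265,::-1],(399,570),interpolation=cv2.INTER_CUBIC)]))
E
```

```text
box top 464 [572.3 368.7] [50.9 91.3] 1.2 zmed 0.0507
sq top 375 [423.3 345.4] [58.8 60.6] 18.4 zmed 0.0608
bed 2455 [564.6   5.5] [108.2 354.9] 2.7 zmed 0.0306
backstop 172 [561.  158.7] [67.9 34.3] 1.8 zmed 0.0862
strip 147 [562. 126.] [69.3 23.1] 0.8 zmed 0.084
jaw 248 [564.5 -18.3] [70.7 30.9] 1.3 zmed 0.0843
housing 570 [ 569.4 -226.5] [ 88.7 111.1] 1.5 zmed 0.0901
hub>143 348 [ 571.9 -221.4] [82.2 80.3] 7.1 zmed 0.1532
guard 1491 [ 654.6 -225.1] [115.3 267.4] 1.0 zmed 0.1765
guard z [0.1728 0.1765 0.1804] x [0.59652306 0.70958903]
ballA [ 0.47918983 -0.17466906  0.14272667] 0.15061506945362013 64
ballB [ 0.51776072 -0.31398273  0.14227194] 0.1480555506202723 64
192 [ 0.573  0.201 -0.002] [194 140  93] | 194 [ 0.574  0.195 -0.005] [194 140  93] | 196 [0.558 0.176 0.075] [199 175 153] | 198 [0.558 0.17  0.076] [204 195 186] | 200 [0.557 0.162 0.084] [127 122 117] | 202 [0.556 0.155 0.088] [95 92 89] | 204 [0.557 0.15  0.087] [93 91 88] | 206 [0.557 0.144 0.086] [74 71 70] | 208 [0.564 0.142 0.048] [41 47 40] | 210 [0.568 0.138 0.03 ] [61 97 71] | 212 [0.557 0.125 0.087] [92 92 87
[... 534 characters left out ...]
242 [0.57  0.035 0.033] [ 82 136  99] | 244 [0.571 0.029 0.03 ] [ 83 137 100] | 246 [0.571 0.023 0.03 ] [ 84 138 101] | 248 [0.571 0.016 0.029] [ 84 138  99] | 250 [0.571 0.01  0.031] [ 83 136  99] | 252 [0.572 0.003 0.028] [ 83 136  99] | 254 [ 0.561 -0.003  0.086] [222 190 132] | 256 [ 0.561 -0.009  0.082] [109 102  94] | 258 [ 0.561 -0.015  0.084] [95 92 89] | 260 [ 0.561 -0.021  0.087] [96 93 91] | 262 [ 0.561 -0.027  0.086] [98 94 92] | 264 [ 0.562 -0.034  0.084] [88 86 83] | 266 [ 0.566 -0.04   0.06 ] [136 131 125] | 268 [ 0.566 -0.047  0.061] [137 131 125] | 270 [ 0.567 -0.053  0.061] [137 131 125] | 272 [ 0.567 -0.059  0.062] [143 137 130] | 274 [ 0.566 -0.065  0.065] [192 184 175] |
```

View pics/crop1.png

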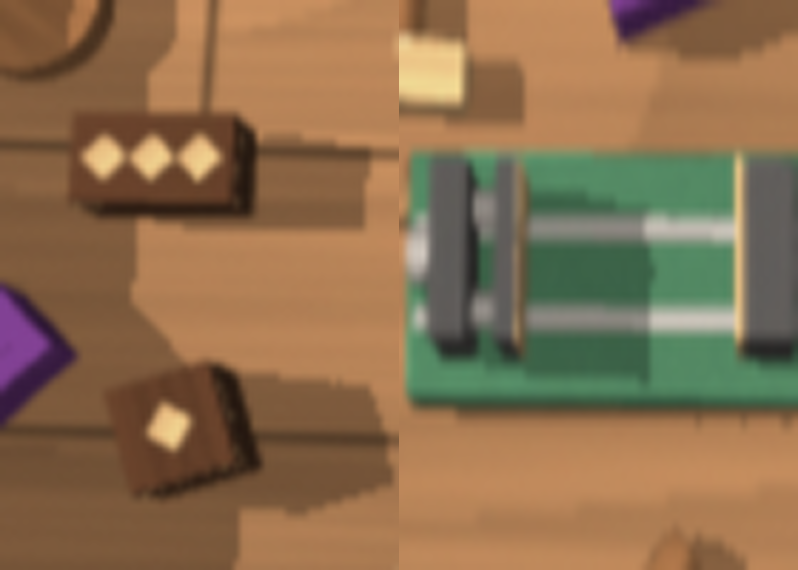

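The crop confirms it: the long dark box has three diamonds, and the square one (1 diamond) lies below it. Box top centre is at (0.572, 0.369), yaw about 1.2°, 91x51 mm, z 0.0507, which fits. Vice yaw is about 1.3°, seat about (0.5625, 0.057) with a gap of roughly 116 mm, hub about (0.569, -0.225). Now I turn the tool so its x points to world y, then travel.

```bash
python3 -m creep '{"twist":[[0,0,-0.17],[0,0,-0.17],[0,0,-0.17],[0,0,-0.17],[0,0,-0.17],[0,0,-0.17],[0,0,-0.17],[0,0,-0.06],[0,0,0],[0,0,0],[0,0,0],[0,0,0],[0,0,0],[0,0,0],[0,0,0],[0,0,0],[0,0,0],[0,0,0],[0,0,0],[0,0,0]],"slide":[[0,0,0],[0,0,0],[0,0,0],[0,0,0],[0,0,0],[0,0,0],[0,0,0],[0,0,0],[0.9,0.45,0],[0.9,0.45,0],[0.9,0.45,0],[0.9,0.45,0],[0.9,0.45,0],[0.9,0.45,0],[0.9,0.45,0],[0.9,0.45,0],[0.9,0.45,0],[0.9,0.45,0],[0.9,0.45,0],[0,0,0]],"gripper":[1,1,1,1,1,1,1,1,1,1,1,1,1,1,1,1,1,1,1,1]}'
```

```text
clock: 2.6
position: [0.3508, -0.1496, 0.2311]
tcp_rot: [0.697, 0.717, 0.0, -0.0]
ft_force: [-0.3, -0.7, -0.0]
gripper_width: 1.001
grasp_force: 0.0
```

```bash
cat > go.py <<'E'
# python3 go.py X Y Z : shift still needed in tool axes, units of 40 mm, yaw error wrt 91.3 deg
import sys; from h import *
from scipy.spatial.transform import Rotation as R
s=manip.sense(); r=R.from_quat(s["tcp_rot"]); M=r.as_matrix()
t=np.array(list(map(float,sys.argv[1:4])))
print("pos",np.round(s["position"],4),"slide",np.round(M.T@(t-s["position"])/.04,2),"yaw x",np.degrees(np.arctan2(M[1,0],M[0,0])).round(2),"z",M[:,2].round(3),"F",np.round(s["ft_force"],1),"t",s["clock"],"w",s["gripper_width"],s["grasp_force"],"q",np.round(s["q"],2))
E
python3 go.py .572 .369 .231
```

```text
pos [ 0.3508 -0.1496  0.2311] slide [1.281e+01 5.880e+00 1.000e-02] yaw x 91.57 z [-0.  0. -1.] F [-0.3 -0.7 -0. ] t 2.6 w 1.0007395387556919 0.0 q [-0.43  0.01  1.95  0.    1.18 -0.46]
```

```bash
python3 -m creep '{"twist":[[0,0,0],[0,0,0],[0,0,0],[0,0,0],[0,0,0],[0,0,0],[0,0,0],[0,0,0],[0,0,0],[0,0,0],[0,0,0],[0,0,0],[0,0,0],[0,0,0],[0,0,0],[0,0,0],[0,0,0],[0,0,0]],"slide":[[0.92,0.42,0],[0.92,0.42,0],[0.92,0.42,0],[0.92,0.42,0],[0.92,0.42,0],[0.92,0.42,0],[0.92,0.42,0],[0.92,0.42,0],[0.92,0.42,0],[0.92,0.42,0],[0.92,0.42,0],[0.92,0.42,0],[0.92,0.42,0],[0.85,0.42,0],[0,0,0.9],[0,0,0.9],[0,0,0.9],[0,0,0]],"gripper":[1,1,1,1,1,1,1,1,1,1,1,1,1,1,1,1,1,1]}'; python3 go.py .572 .369 .012
```

```text
clock: 4.85
position: [0.5726, 0.3639, 0.1196]
tcp_rot: [0.699, 0.715, -0.004, -0.001]
ft_force: [0.7, -0.5, 0.1]
gripper_width: 0.999
grasp_force: 0.0
pos [0.5726 0.3639 0.1196] slide [0.14 0.01 2.69] yaw x 91.26 z [-0.007 -0.005 -1.   ] F [ 0.7 -0.5  0.1] t 4.85 w 0.9992853780993322 0.0 q [ 0.55  0.56  1.45 -0.    1.13  0.53]
```

```bash
python3 -m creep '{"twist":[[0,0,0],[0,0,0],[0,0,0],[0,0,0],[0,0,0],[0,0,0]],"slide":[[0.05,0,0.7],[0,0,0.7],[0,0,0.6],[0,0,0.5],[0,0,0.15],[0,0,0]],"gripper":[1,1,1,1,1,1]}'; python3 go.py .572 .369 .012
```

```text
clock: 5.6
position: [0.5746, 0.3683, 0.0183]
tcp_rot: [0.699, 0.715, 0.001, 0.0]
ft_force: [0.5, -0.3, 0.6]
gripper_width: 1.004
grasp_force: 0.0
pos [0.5746 0.3683 0.0183] slide [ 0.02 -0.06  0.16] yaw x 91.29 z [ 0.001  0.001 -1.   ] F [ 0.5 -0.3  0.6] t 5.6 w 1.0039718707956722 0.0 q [ 0.55  0.66  1.55 -0.    0.93  0.53]
```

```bash
python3 -m creep '{"twist":[[0,0,0],[0,0,0],[0,0,0],[0,0,0],[0,0,0],[0,0,0],[0,0,0],[0,0,0],[0,0,0]],"slide":[[0,-0.06,0.12],[0,0,0],[0,0,0],[0,0,0],[0,0,0],[0,0,0],[0,0,0],[0,0,0],[0,0,0]],"gripper":[1,1,0,0,0,0,0,0,0]}' 40; python3 go.py .572 .369 .012
```

```text
clock: 6.72
position: [0.5715, 0.3684, 0.0129]
tcp_rot: [0.699, 0.715, 0.0, 0.0]
ft_force: [-0.1, 0.5, 4.5]
gripper_width: 0.575
grasp_force: 43.6
pos [0.5715 0.3684 0.0129] slide [0.01 0.01 0.02] yaw x 91.32 z [ 0.001  0.    -1.   ] F [-0.1  0.5  4.5] t 6.725 w 0.5754676562702322 43.599037528038025 q [ 0.56  0.66  1.56 -0.    0.91  0.53]
```

```bash
python3 -m creep '{"twist":[[0,0,0],[0,0,0],[0,0,0],[0,0,0],[0,0,0],[0,0,0],[0,0,0],[0,0,0],[0,0,0],[0,0,0],[0,0,0],[0,0,0],[0,0,0],[0,0,0],[0,0,0],[0,0,0],[0,0,0]],"slide":[[0,0,-0.3],[0,0,-0.6],[0,0,-0.6],[0,0,-0.6],[0,0,-0.6],[-0.5,-0.02,0],[-0.8,-0.04,0],[-0.8,-0.04,0],[-0.8,-0.04,0],[-0.8,-0.04,0],[-0.8,-0.04,0],[-0.8,-0.04,0],[-0.8,-0.04,0],[-0.8,-0.04,0],[-0.8,-0.04,0],[0,0,0],[0,0,0]],"gripper":[0,0,0,0,0,0,0,0,0,0,0,0,0,0,0,0,0]}'; python3 go.py .5625 .057 .043
python3 - <<'E'
from h import *
im,P,c=cap("top")
cv2.imwrite("pics/top1.png",cv2.resize(im[130:230,180:320,::-1],(798,570),interpolation=cv2.INTER_CUBIC))
E
```

```text
clock: 8.85
position: [0.5622, 0.0595, 0.1197]
tcp_rot: [0.699, 0.715, -0.001, -0.001]
ft_force: [1.0, 0.2, -2.3]
gripper_width: 0.583
grasp_force: 43.1
pos [0.5622 0.0595 0.1197] slide [-0.06  0.01  1.92] yaw x 91.27 z [-0.002 -0.    -1.   ] F [ 1.   0.2 -2.3] t 8.85 w 0.5825567881994524 43.11018705368042 q [0.08 0.4  1.75 0.   1.   0.06]
```

View pics/top1.png

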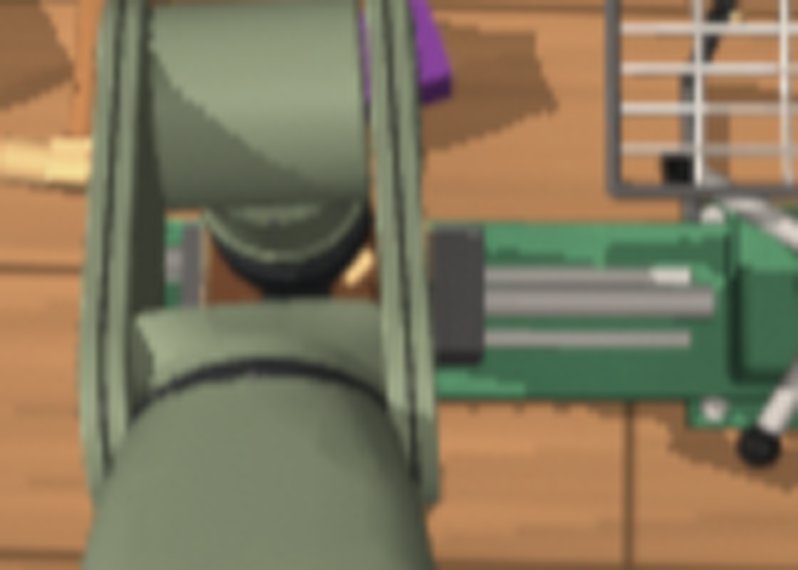

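The arm hides most of the view. The box shows under the gripper at about (290,270), clear of the back stop (190,260) and the jaw (458,290). Lower.

```bash
python3 -m creep '{"twist":[[0,0,0],[0,0,0],[0,0,0],[0,0,0],[0,0,0],[0,0,0],[0,0,0]],"slide":[[-0.06,0.01,0.5],[0,0,0.5],[0,0,0.4],[0,0,0.3],[0,0,0.15],[0,0,0.05],[0,0,0]],"gripper":[0,0,0,0,0,0,0]}'; python3 go.py .5625 .057 .043
```

```text
clock: 9.78
position: [0.564, 0.0576, 0.0448]
tcp_rot: [0.699, 0.715, 0.0, 0.0]
ft_force: [-0.6, -0.4, -1.4]
gripper_width: 0.581
grasp_force: 43.1
pos [0.564  0.0576 0.0448] slide [-0.01 -0.04  0.05] yaw x 91.32 z [ 0.001 -0.    -1.   ] F [-0.6 -0.4 -1.4] t 9.775 w 0.5808412918658763 43.12139332294464 q [ 0.08  0.49  1.83 -0.    0.83  0.06]
```

```bash
python3 -m creep '{"twist":[[0,0,0],[0,0,0],[0,0,0],[0,0,0],[0,0,0],[0,0,0],[0,0,0],[0,0,0],[0,0,0],[0,0,0],[0,0,0],[0,0,0],[0,0,0],[0,0,0]],"slide":[[0,0,0.04],[0,0,0],[0,0,0],[0,0,0],[0,0,0],[0,0,0],[0,0,0],[0,0,-0.3],[0,0,-0.8],[0,0,-0.8],[0,0,-0.8],[0,0,-0.8],[0,0,-0.8],[0,0,0]],"gripper":[0,0,1,1,1,1,1,1,1,1,1,1,1,1]}'; python3 go.py .49 -.325 .23
```

```text
clock: 11.52
position: [0.5652, 0.0577, 0.2184]
tcp_rot: [0.699, 0.715, 0.003, 0.002]
ft_force: [-0.1, -0.2, -0.7]
gripper_width: 1.004
grasp_force: 0.0
pos [0.5652 0.0577 0.2184] slide [-9.52 -2.1  -0.31] yaw x 91.32 z [ 0.007  0.    -1.   ] F [-0.1 -0.2 -0.7] t 11.525 w 1.0041031150348871 0.0 q [ 0.08  0.31  1.61 -0.    1.21  0.06]
```

```bash
python3 -m creep '{"twist":[[0,0,0],[0,0,0],[0,0,0],[0,0,0],[0,0,0],[0,0,0],[0,0,0],[0,0,0],[0,0,0],[0,0,0],[0,0,0],[0,0,0],[0,0,0]],"slide":[[-0.8,-0.03,0],[-0.83,-0.03,0],[-0.83,-0.03,0],[-0.83,-0.03,0],[-0.83,-0.03,0],[-0.83,-0.03,0],[-0.83,-0.03,0],[-0.83,-0.03,0],[-0.83,-0.03,0],[-0.83,-0.03,0],[-0.83,-0.03,0],[0,0,0],[0,0,0]],"gripper":[0,0,0,0,0,0,0,0,0,0,0,0,0]}'; python3 go.py .56 -.3065 .12
cat > look.py <<'E'
import sys; from h import *
im,P,c=cap("top"); Z=P[...,2]; s=1.5625
v,u=np.mgrid[:384,:512]
def rect(b,lo,hi,n,ex=None):
    x0,x1,y0,y1=b; m=(u>=x0/s)&(u<x1/s)&(v>=y0/s)&(v<y1/s)&(Z>lo)&(Z<hi)
    if ex is not None: m&=ex
    p=P[m]; 
    if len(p)<9: print(n,"few");return
    r=cv2.minAreaRect((p[:,:2]*1000).astype(np.float32)); print(n,np.round(r[0],1),np.round(r[1],1),round(r[2],1),"z",np.median(p[:,2]).round(4),"y",p[:,1].min().round(4),p[:,1].max().round(4))
rgb=im.astype(int); woody=(rgb[...,0]-rgb[...,2]>25)
rect((325,405,255,320),.070,.084,"box",woody)
# balls: dark pixels at z .13-.155
r=np.hypot(P[...,0]-.569,P[...,1]+.225); m=(rgb.sum(2)<150)&(Z>.125)&(Z<.155)&(r<.13)&(r>.08)
n,l,st,ce=cv2.connectedComponentsWithStats(m.astype(np.uint8))
for i in range(1,n):
    if st[i,4]>15:
        q=P[l==i].mean(0); print("ball",st[i,4],q.round(4),"ang",np.degrees(np.arctan2(q[1]+.225,q[0]-.569)).round(1)%360,"r",np.hypot(q[0]-.569,q[1]+.225).round(4))
if len(sys.argv)>1: cv2.imwrite(sys.argv[1],cv2.resize(im[130:230,190:390,::-1],(800,400),interpolation=cv2.INTER_CUBIC))
E
python3 look.py pics/top2.png
```

```text
clock: 13.15
position: [0.5584, -0.306, 0.214]
tcp_rot: [0.699, 0.715, -0.0, -0.001]
ft_force: [-0.1, 0.3, -0.0]
gripper_width: 0.002
grasp_force: 0.0
pos [ 0.5584 -0.306   0.214 ] slide [-0.02  0.04  2.35] yaw x 91.31 z [-0.001  0.001 -1.   ] F [-0.1  0.3 -0. ] t 13.15 w 0.0022659024006960317 0.0 q [-0.52  0.43  1.44  0.    1.28 -0.54]
box [562.6  55.1] [ 67.9 123.4] 2.2 z 0.0802 y -0.0068 0.1181
ball 16 [ 0.6165 -0.1319  0.1438] ang 63.0 r 0.1046
ball 32 [ 0.4751 -0.173   0.1438] ang 151.0 r 0.1073
```

View pics/top2.png

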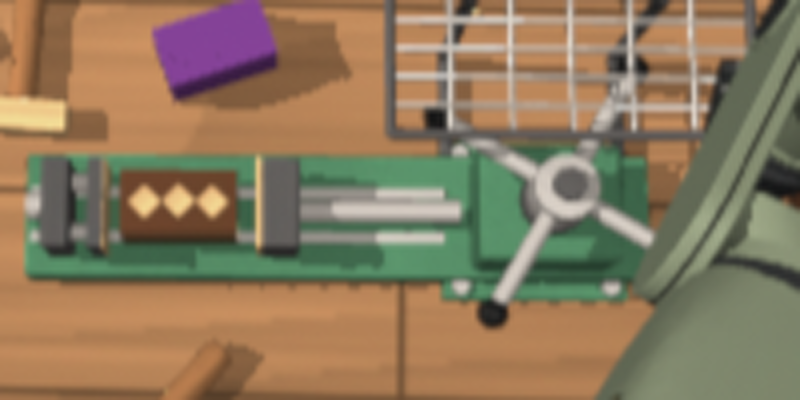

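The box sits straight on the bed at (178,205), between back stop (97,205) and jaw (275,205), with gaps on both sides. The visible spoke ball (492,313) is at 151°, so the hidden one is at 241°. Lower behind it.

```bash
python3 -m creep '{"twist":[[0,0,0],[0,0,0],[0,0,0],[0,0,0],[0,0,0],[0,0,0]],"slide":[[-0.02,0.04,0.6],[0,0,0.6],[0,0,0.6],[0,0,0.4],[0,0,0.15],[0,0,0]],"gripper":[0,0,0,0,0,0]}'; python3 go.py .5532 -.3025 .12
```

```text
clock: 13.95
position: [0.5605, -0.3072, 0.1213]
tcp_rot: [0.699, 0.715, -0.0, 0.0]
ft_force: [-0.7, 0.7, 0.7]
gripper_width: 0.002
grasp_force: 0.0
pos [ 0.5605 -0.3072  0.1213] slide [ 0.12 -0.18  0.03] yaw x 91.34 z [ 0. -0. -1.] F [-0.7  0.7  0.7] t 13.95 w 0.0015558816805917438 0.0 q [-0.52  0.5   1.56 -0.    1.08 -0.54]
```

```bash
python3 -m creep '{"twist":[[0,0,0],[0,0,0],[0,0,0],[0,0,0],[0,0,0],[0,0,0],[0,0,0],[0,0,0],[0,0,0],[0,0,0],[0,0,0]],"slide":[[0.06,-0.09,0],[0.06,-0.09,0],[0.06,-0.16,0],[0.06,-0.16,0],[0.06,-0.16,0],[0.1,-0.15,0],[0.1,-0.15,0],[0.1,-0.15,0],[0.15,-0.12,0],[0.15,-0.12,0],[0.15,-0.12,0]],"gripper":[0,0,0,0,0,0,0,0,0,0,0]}'; python3 go.py .502 -.265 .12; python3 look.py
```

```text
clock: 15.32
position: [0.505, -0.2696, 0.1225]
tcp_rot: [0.699, 0.715, 0.001, 0.007]
ft_force: [7.9, -6.3, -2.5]
gripper_width: -0.002
grasp_force: 4.5
pos [ 0.505  -0.2696  0.1225] slide [ 0.12 -0.07  0.06] yaw x 91.31 z [ 0.011 -0.007 -1.   ] F [ 7.9 -6.3 -2.5] t 15.325 w -0.0019813986040627613 4.510156810283661 q [-0.51  0.4   1.74 -0.    0.99 -0.53]
box [562.4  58.6] [ 65.4 117.9] 0.5 z 0.0805 y -0.0006 0.1178
ball 31 [ 0.53   -0.1262  0.1436] ang 111.5 r 0.1062
```

```bash
python3 -m creep '{"twist":[[0,0,0],[0,0,0],[0,0,0],[0,0,0],[0,0,0],[0,0,0],[0,0,0],[0,0,0],[0,0,0],[0,0,0],[0,0,0],[0,0,0],[0,0,0]],"slide":[[0.18,-0.07,0],[0.18,-0.07,0],[0.18,-0.07,0],[0.14,-0.02,0],[0.14,-0.02,0],[0.14,-0.02,0],[0.15,0.01,0],[0.15,0.01,0],[0.15,0.01,0],[0.15,0.05,0],[0.15,0.05,0],[0.15,0.05,0],[0,0,0]],"gripper":[0,0,0,0,0,0,0,0,0,0,0,0,0]}'; python3 go.py .498 -.19 .12; python3 look.py
```

```text
clock: 17.0
position: [0.4963, -0.1952, 0.1226]
tcp_rot: [0.699, 0.716, -0.001, 0.003]
ft_force: [-1.7, -7.2, 4.3]
gripper_width: 0.001
grasp_force: 3.4
pos [ 0.4963 -0.1952  0.1226] slide [0.13 0.05 0.06] yaw x 91.38 z [ 0.004 -0.006 -1.   ] F [-1.7 -7.2  4.3] t 17.0 w 0.0006039540434976358 3.40877965092659 q [-0.39  0.35  1.82 -0.01  0.97 -0.41]
box [563.5  61.3] [ 68.6 110.3] 1.2 z 0.0806 y 0.0056 0.1161
```

```bash
python3 -m creep '{"twist":[[0,0,0],[0,0,0],[0,0,0],[0,0,0],[0,0,0],[0,0,0],[0,0,0],[0,0,0],[0,0,0]],"slide":[[-0.2,-0.05,0],[0,0,-0.7],[0,0,-0.8],[-0.65,0.4,0],[-0.65,0.4,0],[-0.65,0.4,0],[-0.65,0.4,0],[0,0,0],[0,0,0]],"gripper":[0,0,0,0,0,0,0,0,0]}'; python3 go.py .5605 -.3072 .1213; python3 look.py pics/top3.png
```

```text
clock: 18.18
position: [0.5591, -0.3024, 0.1805]
tcp_rot: [0.699, 0.715, -0.0, -0.001]
ft_force: [0.2, 0.1, 0.4]
gripper_width: 0.001
grasp_force: 0.0
pos [ 0.5591 -0.3024  0.1805] slide [-0.12  0.03  1.48] yaw x 91.31 z [-0.001  0.001 -1.   ] F [0.2 0.1 0.4] t 18.175 w 0.0006896170351431958 0.0 q [-0.51  0.45  1.49  0.    1.2  -0.54]
box [561.8  61.6] [ 65.5 111. ] 1.1 z 0.0806 y 0.0057 0.1175
ball 30 [ 0.4831 -0.1602  0.1433] ang 143.0 r 0.1076
```

View pics/top3.png

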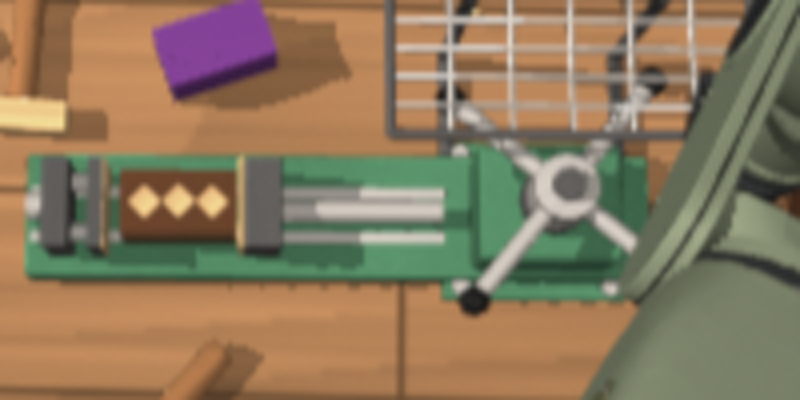

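The box is straight. The jaw lining (240,205) nearly touches it, and about 11 mm is left to the back stop face (107,205). The spoke ball at (473,300) is at 143°, so the next spoke is at 233°. Second push.

```bash
python3 -m creep '{"twist":[[0,0,0],[0,0,0],[0,0,0],[0,0,0],[0,0,0],[0,0,0],[0,0,0],[0,0,0],[0,0,0],[0,0,0],[0,0,0],[0,0,0],[0,0,0],[0,0,0],[0,0,0]],"slide":[[-0.1,0.03,0.6],[0,0,0.6],[0,0,0.25],[0,0,0],[0.06,-0.09,0],[0.06,-0.09,0],[0.06,-0.16,0],[0.06,-0.16,0],[0.06,-0.16,0],[0.1,-0.15,0],[0.1,-0.15,0],[0.1,-0.15,0],[0.15,-0.12,0],[0.15,-0.12,0],[0.15,-0.12,0]],"gripper":[0,0,0,0,0,0,0,0,0,0,0,0,0,0,0]}'; python3 go.py .502 -.265 .12; python3 look.py
```

```text
clock: 20.1
position: [0.5058, -0.2693, 0.1244]
tcp_rot: [0.699, 0.715, 0.001, 0.007]
ft_force: [8.9, -5.8, -3.6]
gripper_width: 0.002
grasp_force: 4.6
pos [ 0.5058 -0.2693  0.1244] slide [ 0.11 -0.09  0.11] yaw x 91.32 z [ 0.011 -0.007 -1.   ] F [ 8.9 -5.8 -3.6] t 20.1 w 0.0015533901318615954 4.640315920114517 q [-0.51  0.4   1.73 -0.    1.   -0.53]
box [561.9  64.5] [ 65.2 105.1] 0.7 z 0.0805 y 0.0116 0.1173
ball 31 [ 0.5299 -0.1262  0.144 ] ang 111.6 r 0.1063
```

```bash
python3 -m creep '{"twist":[[0,0,0],[0,0,0],[0,0,0],[0,0,0],[0,0,0],[0,0,0],[0,0,0],[0,0,0]],"slide":[[0.18,-0.07,0],[0.18,-0.07,0],[0.18,-0.07,0],[0.14,-0.02,0],[0.14,-0.02,0],[0.14,-0.02,0],[0.15,0.01,0],[0.15,0.01,0]],"gripper":[0,0,0,0,0,0,0,0]}'; python3 go.py .498 -.19 .12; python3 look.py
```

```text
clock: 21.15
position: [0.4934, -0.2204, 0.125]
tcp_rot: [0.699, 0.716, -0.0, 0.006]
ft_force: [2.8, -10.2, 2.9]
gripper_width: 0.003
grasp_force: 4.8
pos [ 0.4934 -0.2204  0.125 ] slide [0.76 0.13 0.12] yaw x 91.37 z [ 0.009 -0.009 -1.   ] F [  2.8 -10.2   2.9] t 21.15 w 0.002666490657790386 4.824783056974411 q [-0.44  0.35  1.81 -0.01  0.97 -0.46]
box [562.2  67.6] [66.2 98.7] 1.0 z 0.0804 y 0.0177 0.1174
ball 16 [ 0.5966 -0.1254  0.1423] ang 74.5 r 0.1034
```

```bash
python3 -m creep '{"twist":[[0,0,0],[0,0,0],[0,0,0],[0,0,0]],"slide":[[0.15,0.01,0],[0.15,0.05,0],[0.15,0.05,0],[0.15,0.05,0]],"gripper":[0,0,0,0]}'; python3 go.py .498 -.19 .12; python3 look.py
```

```text
clock: 21.7
position: [0.4979, -0.1962, 0.1248]
tcp_rot: [0.699, 0.716, -0.001, 0.005]
ft_force: [-0.5, -11.9, 3.6]
gripper_width: 0.004
grasp_force: 5.1
pos [ 0.4979 -0.1962  0.1248] slide [0.16 0.01 0.12] yaw x 91.38 z [ 0.006 -0.009 -1.   ] F [ -0.5 -11.9   3.6] t 21.7 w 0.004128798252169405 5.116410730406642 q [-0.39  0.35  1.82 -0.01  0.97 -0.41]
box [562.6  67.7] [68.9 98.4] 1.6 z 0.0806 y 0.0179 0.1177
```

```bash
python3 -m creep '{"twist":[[0,0,0],[0,0,0],[0,0,0],[0,0,0],[0,0,0],[0,0,0],[0,0,0],[0,0,-0.17],[0,0,-0.17],[0,0,-0.17],[0,0,-0.17],[0,0,0],[0,0,0]],"slide":[[-0.2,-0.05,0],[0,0,-0.7],[0,0,-0.8],[-0.62,0.26,0],[-0.62,0.26,0],[-0.62,0.26,0],[-0.62,0.26,0],[0,0,0],[0,0,0],[0,0,0],[0,0,0],[0,0,0],[0,0,0]],"gripper":[0,0,0,0,0,0,0,0,0,0,0,0,0]}'; python3 go.py .5395 -.3035 .121; python3 look.py pics/top4.png
```

```text
clock: 23.38
position: [0.5379, -0.2982, 0.1827]
tcp_rot: [0.407, 0.913, 0.0, -0.0]
ft_force: [0.2, -0.8, -1.0]
gripper_width: 0.001
grasp_force: 0.0
pos [ 0.5379 -0.2982  0.1827] slide [-0.13 -0.06  1.54] yaw x 131.97 z [-0.001  0.    -1.   ] F [ 0.2 -0.8 -1. ] t 23.375 w 0.0014717695782577509 0.0 q [-0.53  0.41  1.54  0.    1.18 -1.26]
box [561.6  67.9] [65. 99.] 1.0 z 0.0805 y 0.0182 0.1179
ball 31 [ 0.4835 -0.1595  0.144 ] ang 142.5 r 0.1077
```

View pics/top4.png

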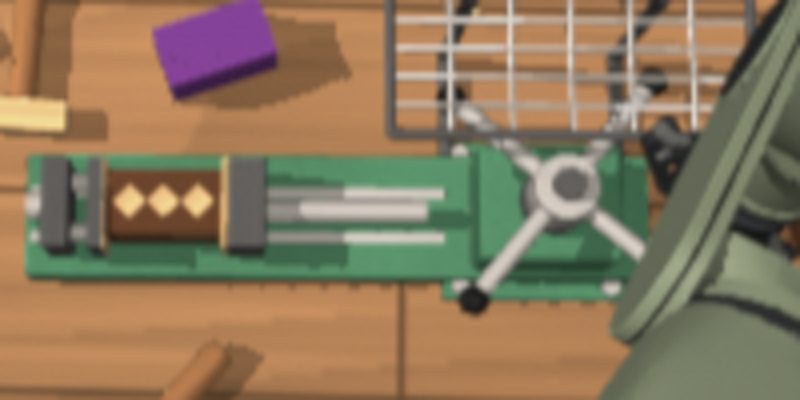

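The box now fills the space between the jaws, (106..222, 205). The next spoke is at 232.5°. Push gently, square on.

```bash
cat > g.py <<'E'
from h import *
from scipy.spatial.transform import Rotation as R
s=manip.sense();p=s["position"];F=s["ft_force"];M=R.from_quat(s["tcp_rot"]).as_matrix()
for k in(-1,0,1):
    c=p+.011*M[:,0]+.0145*k*M[:,1]-[.569,-.225,0]
    print(k,"F80",((c[0]*F[1]-c[1]*F[0])/.08).round(2),"r",np.hypot(*c[:2]).round(3),end=" ; ")
print("pos",p.round(4),"F",F.round(1),"Ft",(M.T@F).round(1),"ang",np.degrees(np.arctan2(p[1]+.225,p[0]-.569)).round(1)%360,"t",s["clock"])
E
python3 -m creep '{"twist":[[0,0,0],[0,0,0],[0,0,0],[0,0,0],[0,0,0],[0,0,0],[0,0,0],[0,0,0],[0,0,0]],"slide":[[-0.13,-0.06,0.6],[0,0,0.6],[0,0,0.3],[0,0,0],[0.08,0,0],[0.08,0,0],[0.08,0,0],[0.08,0,0],[0.08,0,0]],"gripper":[0,0,0,0,0,0,0,0,0]}'; python3 g.py
```

```text
clock: 24.55
position: [0.5316, -0.2954, 0.1241]
tcp_rot: [0.405, 0.914, -0.002, 0.005]
ft_force: [4.1, -9.7, -3.5]
gripper_width: 0.001
grasp_force: 4.8
-1 F80 10.43 r 0.091 ; 0 F80 8.62 r 0.077 ; 1 F80 6.82 r 0.063 ; pos [ 0.5316 -0.2954  0.1241] F [ 4.1 -9.7 -3.5] Ft [-9.9 -3.5  3.6] ang 242.0 t 24.55
```

```bash
python3 -m creep '{"twist":[[0,0,0],[0,0,0]],"slide":[[0.08,0,0],[0.08,0,0]],"gripper":[0,0]}' >/dev/null; python3 g.py;  python3 look.py
```

```text
-1 F80 10.39 r 0.091 ; 0 F80 8.61 r 0.076 ; 1 F80 6.83 r 0.062 ; pos [ 0.5267 -0.2913  0.1241] F [  2.3 -11.2  -2.7] Ft [-9.8 -5.8  2.8] ang 237.5 t 24.8
box [561.8  69.1] [65.8 95.6] 1.0 z 0.0807 y 0.0207 0.1171
ball 20 [ 0.6413 -0.3023  0.1459] ang 313.1 r 0.1058
ball 33 [ 0.4928 -0.1485  0.1431] ang 134.9 r 0.108
```

```bash
python3 -m creep '{"twist":[[0,0,0],[0,0,0]],"slide":[[0.08,0,0],[0.08,0,0]],"gripper":[0,0]}' >/dev/null; python3 g.py;  python3 look.py
```

```text
-1 F80 12.29 r 0.091 ; 0 F80 10.27 r 0.076 ; 1 F80 8.26 r 0.062 ; pos [ 0.5226 -0.2871  0.1242] F [  2.7 -12.6  -3. ] Ft [-11.1  -6.4   3.1] ang 233.2 t 25.1
box [563.3  69.3] [68.8 95.4] 1.6 z 0.0806 y 0.0207 0.1171
ball 33 [ 0.4997 -0.143   0.1445] ang 130.2 r 0.1074
```

```bash
python3 -m creep '{"twist":[[0,0,0],[0,0,0]],"slide":[[0.06,0,0],[0.06,0,0]],"gripper":[0,0]}' >/dev/null; python3 g.py;  python3 look.py
```

```text
-1 F80 13.53 r 0.091 ; 0 F80 11.37 r 0.076 ; 1 F80 9.21 r 0.062 ; pos [ 0.5197 -0.2839  0.1242] F [  3.3 -13.1  -2.9] Ft [-11.9  -6.3   3. ] ang 230.0 t 25.4
box [562.8  69.4] [68.8 95.7] 1.6 z 0.0807 y 0.0207 0.1179
ball 31 [ 0.5043 -0.1393  0.1437] ang 127.0 r 0.1073
```

```bash
cat >> g.py <<'E'
r=p-[.569,-.225,0]; mz=s["moment"][2]
print("moment",s["moment"].round(3),"F80 by moment",((r[0]*F[1]-r[1]*F[0]+mz)/.08).round(2))
E
python3 g.py
python3 -m creep '{"twist":[[0,0,0],[0,0,0]],"slide":[[0.05,0,0],[0.05,0,0]],"gripper":[0,0]}' >/dev/null; python3 g.py;  python3 look.py
```

```text
-1 F80 13.47 r 0.091 ; 0 F80 11.33 r 0.076 ; 1 F80 9.19 r 0.062 ; pos [ 0.5194 -0.2836  0.1242] F [  2.4 -13.8  -2.8] Ft [-11.8  -7.5   3. ] ang 229.8 t 25.45
moment [-2.223e+00 -5.040e-01  1.000e-03] F80 by moment 10.31
-1 F80 15.65 r 0.091 ; 0 F80 13.2 r 0.076 ; 1 F80 10.75 r 0.062 ; pos [ 0.5173 -0.2811  0.1243] F [  4.  -14.6  -4.4] Ft [-13.5  -6.9   4.6] ang 227.3 t 25.7
moment [-2.246 -0.663 -0.   ] F80 by moment 12.25
box [563.   69.5] [67.8 97. ] 0.5 z 0.0806 y 0.0207 0.1182
ball 35 [ 0.5085 -0.1367  0.1433] ang 124.4 r 0.1071
```

```bash
python3 - <<'E'
from h import *
a=np.load("top0.npz")["im"]; b,P,_=cap("top"); np.savez("top5.npz",im=b,P=P)
A=a.astype(float).mean(2);B=b.astype(float).mean(2)
for n,(r0,r1) in {"all":(170,194),"upper":(171,181),"lower":(183,193)}.items():
    pa=A[r0:r1].mean(0);pb=B[r0:r1].mean(0)
    if n=="all": print("a",pa[194:220].round(0));print("b",pb[194:220].round(0))
    for nm,(c0,c1) in {"fixedjaw":(199,207),"plate":(208,216)}.items():
        # crossing of gradient minimum/max by centroid
        x=np.arange(c0,c1,.02)
        f=lambda p,x:np.interp(x,np.arange(512),p)
        sh=np.arange(-4,4,.05)
        e=[np.mean(((f(pb,x+s)-f(pb,x+s).mean())-(f(pa,x)-f(pa,x).mean()))**2) for s in sh]
        print(n,nm,"shift px",sh[int(np.argmin(e))].round(2),min(e).__round__(1))
E
python3 g.py | tail -2
```

```text
a [134. 134. 131. 133. 137. 129. 105.  92.  87.  86.  86.  85.  70.  56.
  78.  99. 102.  98.  91.  88.  91. 108.  93.  88.  94.  95.]
b [138. 138. 135. 136. 141. 132. 108.  94.  90.  88.  88.  88.  72.  57.
  80. 102. 104.  97.  92.  90.  94. 113.  78.  75.  85.  96.]
all fixedjaw shift px -0.0 0.1
all plate shift px -0.15 4.2
upper fixedjaw shift px -0.0 0.2
upper plate shift px -0.2 18.4
lower fixedjaw shift px -0.0 0.1
lower plate shift px -0.2 5.8
-1 F80 15.5 r 0.091 ; 0 F80 13.07 r 0.076 ; 1 F80 10.65 r 0.062 ; pos [ 0.5171 -0.2809  0.1242] F [  4.1 -14.3  -3.8] Ft [-13.3  -6.6   3.9] ang 227.2 t 25.8
moment [-2.19  -0.61   0.025] F80 by moment 12.48
```

```bash
python3 -m creep '{"twist":[[0,0,0],[0,0,0]],"slide":[[0.05,0,0],[0.05,0,0]],"gripper":[0,0]}' >/dev/null; python3 g.py;  python3 look.py | grep ball
```

```text
-1 F80 16.47 r 0.091 ; 0 F80 13.91 r 0.076 ; 1 F80 11.35 r 0.062 ; pos [ 0.5151 -0.2782  0.1243] F [  5.2 -14.4  -4.6] Ft [-14.   -5.8   4.8] ang 224.6 t 26.05
moment [-2.348 -0.896 -0.007] F80 by moment 13.02
ball 16 [ 0.6606 -0.1727  0.1456] ang 29.7 r 0.1055
ball 30 [ 0.5129 -0.1332  0.144 ] ang 121.4 r 0.1076
```

```bash
python3 -m creep '{"twist":[[0,0,0],[0,0,0],[0,0,0]],"slide":[[0.05,0,0],[0.05,0,0],[0.05,0,0]],"gripper":[0,0,0]}' >/dev/null; python3 g.py;  python3 look.py | grep ball
```

```text
-1 F80 18.17 r 0.09 ; 0 F80 15.34 r 0.076 ; 1 F80 12.51 r 0.062 ; pos [ 0.512  -0.2739  0.1244] F [  7.3 -14.5  -6.5] Ft [-15.5  -4.3   6.8] ang 220.6 t 26.475
moment [-2.359 -1.142 -0.11 ] F80 by moment 13.37
ball 29 [ 0.5201 -0.1304  0.1439] ang 117.3 r 0.1065
```

Pushing force is about 14 N. By angle, the squeeze is 70 N at most, so both readings agree and I stop here. Back off and lift clear.

```bash
python3 -m creep '{"twist":[[0,0,0],[0,0,0],[0,0,0],[0,0,0],[0,0,0],[0,0,0],[0,0,0],[0,0,0]],"slide":[[-0.2,0,0],[-0.3,0,0],[0,0,-0.6],[0,0,-0.8],[0,0,-0.8],[0,0,-0.6],[0,0,0],[0,0,0]],"gripper":[0,0,0,0,0,0,0,0]}'; python3 look.py pics/top6.png
```

```text
clock: 27.52
position: [0.5209, -0.2829, 0.2337]
tcp_rot: [0.406, 0.914, 0.0, -0.001]
ft_force: [-0.8, 0.3, -0.3]
gripper_width: 0.0
grasp_force: 0.0
box [563.   72.1] [68.  94.9] 1.5 z 0.0807 y 0.0239 0.1195
ball 29 [ 0.5207 -0.1297  0.1441] ang 116.9 r 0.1069
```

View pics/top6.png

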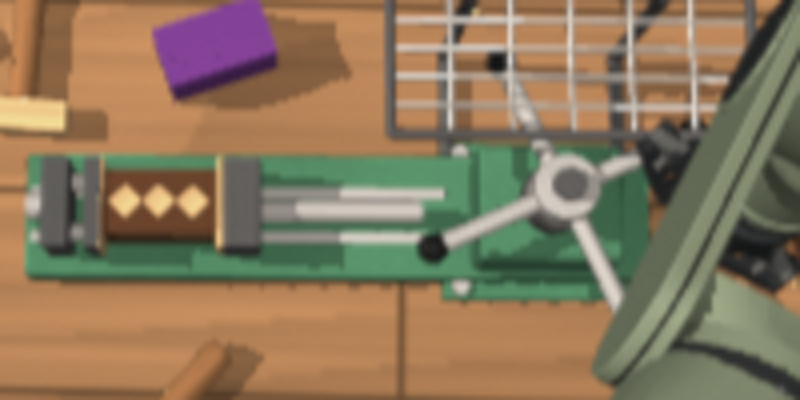

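The box (158,205) is held straight between the jaws. The back-stop plate has moved from about 87 to 84 px, roughly 2.3 mm, which means about 47 N. Capstan free, gripper clear. Hand in.

```bash
python3 -c "
from plant import manip; print(manip.job_done())"
```

```text
the job is handed in; nothing more can be done
None
```

The long box is clamped lengthways on the vice bed at an estimated 50 N (47 to 52 N by the readings). The last push needed about 14 N, the arm is clear, and I handed the job in at about 27.5 s; no verdict came back.

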